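# Feed the hamster: pour its nuts, then slip the sagging gate bolt

## Task

Pour all five hazelnuts from the printed drinking glass into the white bowl and stand the empty glass upright on the worktop again. Then open the little hamster run for feeding: its gate bolt has sagged, so lift the bolt by its upright pull to get its nose over the bent lip of the keeper while drawing it back, and swing the gate ajar, about 25 degrees (anything from 15 to 40 will do). The gate springs shut if let go, so finish still gripping the bolt's pull and holding the gate ajar with the bolt drawn; leave the other things on the worktop undisturbed.

Things in the scene. Friction and masses are not known exactly. Their poses are not given: they have to be found in the camera images.
- run: Open-topped pale wooden hamster run, fixed, 200 (x) x 270 (y) x 126 mm tall, low nest house inside. Origin: centre of its underside; at yaw 0 its gated front faces -x (the robot). In its frame the gate lies in the plane x = -100, from y = -55 (free edge) to +120 mm (hinge), 119 mm tall; at -y of the gate is a fixed panel with the steel keeper.
- gate (a joint): Opening angle of the gate in rad about its vertical hinge: 0 shut, grows as the free edge swings out toward the robot (-x of the run), up to 1.4. A spring shuts it, about 1.5 N at the bolt's pull at 0.4 rad.
- gate_hinge (a point): Point on the gate's hinge axis (run frame x -100, y +120, z 95 mm); its axes are the run's: x into the run, y along the front from keeper to hinge, z up.
- bolt: Steel bolt outside the gate, 0.15 kg: level 10 mm rod along y, 95 mm above the worktop, 22 mm in front of the gate's mid plane. Its keeper end (y = -68) has a nose turned down to 18.5 mm below the rod's axis. Pull: upright round post, 14 mm thick, to 80 mm above the rod's axis, its upper 49 mm clear above all near it. Origin: pull's axis meets rod's axis; axes: the gate's (the run's while shut).
- bolt_knob (a point): Grip point on the axis of the bolt's pull, 18 mm below its top (157 mm above the worktop with the bolt down).
- bolt_pull (a joint): How far the bolt is drawn along the gate toward the hinge (+y of the run while shut), m: 0 shot (starts within 6 mm), 0.040 fully drawn. The nose catches on the keeper's lip at about 0.009 unless the bolt is lifted; it is clear of the keeper, and the gate free, beyond 0.025. Stays where left; slight friction.
- bolt_lift (a joint): How far the bolt is lifted in its worn guides, m: 0 sagged down by its weight, 0.020 top. The nose clears the lip from about 0.012. Lifting alone does not free the gate: the keeper's front wall (up to 122 mm) still holds the rod.
- keeper_lip (a point): Middle of the top edge of the keeper's bent lip, an upright steel plate 5 mm thick across the bolt's way, at run frame x -120, y -81, z 88 mm.
- tumbler: Straight clear drinking glass with a small printed picture, 62 mm diameter, 94 mm tall, inside about 44 mm wide and 84 mm deep, 0.2 kg, standing upright; holds the five nuts. Origin: centre of its underside, z along its axis.
- bowl: Round white ceramic feeding bowl, 136 mm across the rim, 45 mm tall, empty, about 0.45 kg, standing loose on the worktop on the far side of the glass from the run (-y). Origin: centre of its underside.
- nut0: One of five round hazelnuts, 16 mm diameter, 10 g, in the glass at the start; origin at its centre.
- nut1: One of five round hazelnuts, 16 mm diameter, 10 g, in the glass at the start; origin at its centre.
- nut2: One of five round hazelnuts, 16 mm diameter, 10 g, in the glass at the start; origin at its centre.
- nut3: One of five round hazelnuts, 16 mm diameter, 10 g, in the glass at the start; origin at its centre.
- nut4: One of five round hazelnuts, 16 mm diameter, 10 g, in the glass at the start; origin at its centre.
- mug: Bystander: spotted mug with a handle, 91 mm tall; leave alone.
- spoon: Bystander: teaspoon, 139 mm; leave alone.
- lemon: Bystander: lemon, 78 x 55 mm; leave alone.
- tea_box: Bystander: small tea carton, 58 x 69 x 78 mm tall; leave alone.
There are look-alikes about, which are no part of the job. Leave any blue look-alike of the tumbler alone. Leave any black look-alike of the bowl alone.

How it is judged:
By the outcome, as a careful person would: the job done as asked, in the order asked, and still so for the second after the job is handed in, while the arm keeps its last pose, push and grip.
It also fails if it takes over 69 s, if anything falls off the work surface, if the arm or the gripper's body presses on something with over 40 N, if the wrist force passes 120 N, or if a joint passes its speed limit or range.

## Robot

A 6-joint arm with a two-finger parallel gripper is mounted at the origin on a cart in front of the work surface, level with it; the furniture and walls round the work are solid. World frame = base frame: x ahead of the robot, y to its left, z up, the work surface at z = 0. Lengths are in m, angles in degrees, forces in N, time in s.
With the tool pointing down it reaches from about 0.35 to 0.975 m from the base axis. Payload 17.4 kg.
Tool frame: the origin (TCP) lies midway between the tips of the shut fingers; the grasp point (between the pads) lies 19 mm behind it (r.grip_depth is the distance from the TCP to the grasp point, in m); z points along the fingers, y is the line along which they close (so a half turn about z gives the same grasp; the last joint's range is limited). The gripper opens to 85 mm and grips with 20 to 120 N. Pads are 22 mm wide; open, the fingers measure 114 mm over their backs; the gripper's body (76 mm by 85 mm) begins 54 mm behind the grasp point. The pads swing forward as they close: fully open they stand 13 mm farther back than shut.
Start: joints at [-70.233, 6.646, 82.598, -0, 90.757, -2.166], TCP at [0.252, -0.626, 0.231] pointing down, gripper open.
Joint ranges: [-162.19, 162.19], [-47.58, 125.68], [4.15, 143.07], [-65.23, 245.23], [0.69, 171.88], [-170.13, 170.13]. Speed limits (degrees/s): [108.29, 108.29, 127.2, 180, 180, 180].

## Interface

Orientations are given as a 3x3 rotation matrix whose columns are the frame's x, y, z axes.
In Python, from rig import r, optics gives the robot as it stands. Calls block until the motion is done:
- r.move_ptp(position, orientation): joint-space move of the TCP to a pose.
- r.move_l(position, attitude=None, max_speed=0.15, force_limit=None): straight line of the TCP; attitude=None keeps the orientation; max_speed is the mean speed in m/s. With force_limit (N) it stops when the force on the tool has changed by that much, and returns True; else False.
- r.move_j(angles): joint-space move.
- r.ungrasp() and r.grab(effort=None): open the fingers fully, or close them until they stop; effort is the grip in N (None keeps the last).
- r.sleep(seconds).
- r.solve_ik(position, orientation): joint angles nearest the present ones, or None.
- optics.grab_frame(name): name is "scene" or "side" or "wrist"; returns (picture, depth): 400x640x3 uint8, blue, green, red; 400x640 float32, m along the optical axis (not along the pixel's ray), 0 where there is no reading.
- optics.camera_params(name): a dict with "intrinsics" (3x3 intrinsics, pixels), "k1" (the pictures are not rectified: a ray, as slopes to the right and down, at radius r is drawn at 1 + k1 r^2 times it, then the intrinsics apply), "R" (3x3) and "t" (3): a world point X has camera coordinates R X + t. Camera axes: x right, y down, z forward; pixel columns grow to the right and rows downward; lengths in m; the calibration is good to about 2 mm. A picture is of the moment at which its call begins: read the wrist's pose just before it. camera_params takes no time and is no camera call; for the wrist camera it gives the pose at the moment of the call.
A pose or a line that the arm cannot do raises r.Unreachable and nothing moves.
- r.finish_job(): hands the job in; it is judged then, once.
Readings, each from a call of its own:
- r.current_time_s(): time.
- r.current_qpos(): joint angles.
- r.current_qvel(): joint speeds.
- r.current_joint_efforts(): joint torques, N m.
- r.current_eef_pos(): TCP position.
- r.current_tcp_rot(): TCP orientation.
- r.current_wrist_force(): force on the tool from outside, world axes, zero at the start.
- r.current_ft_torque(): the same for the moment, N m.
- r.current_finger_gap(): finger opening in m.
- r.current_grip_force(): force on a finger pad.
Only numpy, scipy, OpenCV 4.12 (cv2) and the standard library are available. Lean on these libraries where they do the work, as an engineer would, in place of code of your own. Each camera call takes 0.05 s, during which the arm holds its last target. There are 200 camera calls.

## Working session

There is one attempt and no reset: what is moved stays moved. The work goes in short steps, each a Python script; the robot and the scene stay as the last script left them, time stands still between calls to the robot, and variables do not carry over. Pictures are saved under pics/ and viewed, at most 10 in all, crops included, and the job is handed in when it is done.

```bash
ls; mkdir -p pics
cat > h.py <<'E'
import numpy as np, cv2
from rig import r, optics
def cloud(name):
    p=optics.camera_params(name); im,d=optics.grab_frame(name)
    K=np.array(p["intrinsics"]);v,u=np.mgrid[0:400,0:640].astype(float)
    D=np.array([p["k1"],0,0,0,0])
    n=cv2.undistortPoints(np.stack([u.ravel(),v.ravel()],1)[:,None],K,D)[:,0].reshape(400,640,2)
    X=np.dstack([n[...,0]*d,n[...,1]*d,d])
    W=(X-np.array(p["t"]))@np.array(p["R"])   # R^T (X-t)
    W[d==0]=np.nan
    return im,d,W
E
python3 - <<'E'
from h import *
for n in("scene","side"):
    im,d,W=cloud(n); cv2.imwrite(f"pics/{n}.png",im); np.savez(f"{n}.npz",im=im,W=W)
    p=optics.camera_params(n); print(n,-np.array(p["R"]).T@p["t"],np.array(p["R"])[2])
print(r.current_time_s())
E
```

```text
pics
scene [-0.27744707  0.87540231  0.77565357] [ 0.55692901 -0.6776392  -0.48024493]
side [-0.31489508 -1.41452463  1.16479106] [ 0.41878764  0.73124235 -0.53842506]
0.1
```

View pics/scene.png

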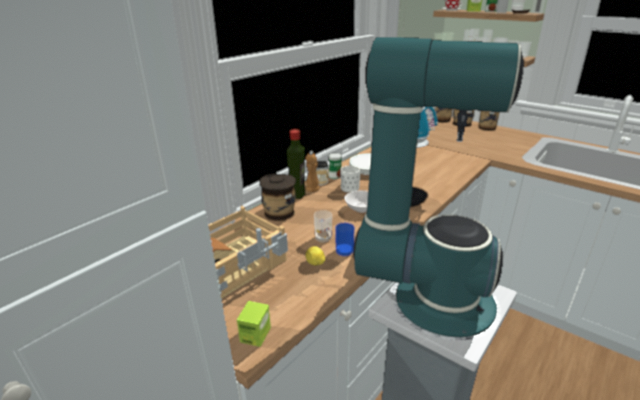

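View pics/side.png

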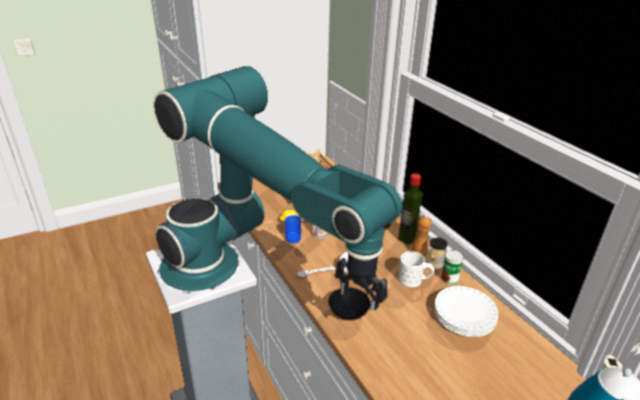

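The scene view shows the glass at (323,226), blue look-alike (345,240), lemon (316,256), white bowl (358,202), run around (245,250) and tea box (255,323). The side view shows the arm hiding the bowl, with the black bowl at (350,303), mug at (412,268), spoon (320,271) and a larger white dish at (465,310).

Run:
```python
import numpy as np,cv2
z=np.load("scene.npz");W=z["W"];im=z["im"]
for n,(u,v) in dict(glass=(323,232),glasstop=(323,213),blue=(345,240),lemon=(316,256),bowl=(352,203),bowl2=(358,196),dish=(362,162),mug=(349,180),tea=(255,310),run1=(270,215),run2=(280,250),bolt=(262,225),table=(300,290),jar=(278,195),black=(418,197),wall=(240,160)).items(): print(n,W[v,u].round(3))
c=cv2.resize(im[150:310,200:420],(800,582),interpolation=cv2.INTER_CUBIC);cv2.imwrite("pics/c1.png",c)
```

```text
glass [ 0.445 -0.014  0.042]
glasstop [ 0.483 -0.061  0.08 ]
blue [0.341 0.005 0.062]
lemon [0.375 0.108 0.044]
bowl [ 0.516 -0.284  0.012]
bowl2 [ 0.516 -0.326  0.025]
dish [ 0.691 -0.616  0.03 ]
mug [ 0.594 -0.373  0.056]
tea [0.321 0.407 0.077]
run1 [ 0.696 -0.011  0.02 ]
run2 [0.447 0.187 0.079]
bolt [0.573 0.139 0.096]
table [ 0.347  0.217 -0.001]
jar [ 0.66  -0.026  0.109]
black [ 0.331 -0.483  0.014]
wall [nan nan nan]
```

View pics/c1.png

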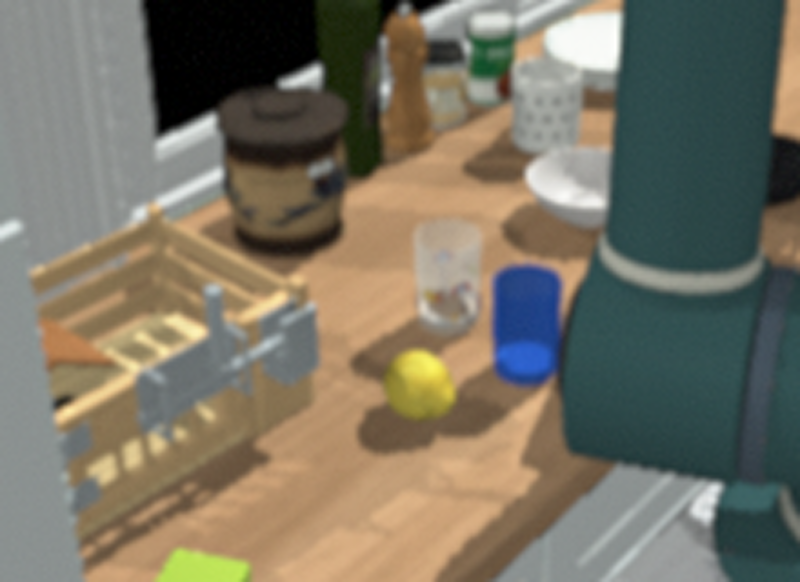

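The crop shows the glass with nuts at crop (447,275), lemon to the left of the blue tumbler, the bolt's pull at (215,320) and the keeper at (290,345). Next I'll move above for a near wrist look.

Run:
```python
from h import *
R0=np.array([[1,0,0],[0,-1,0],[0,0,-1.]])
p=optics.camera_params("wrist");print("campos rel tcp in tool:",r.current_tcp_rot().T@(-np.array(p["R"]).T@p["t"]-r.current_eef_pos()), "K",p["intrinsics"][0][0]);print(r.current_tcp_rot().round(3))
for i,pos in enumerate([[.45,-.12,.45],[.42,.12,.45]]):
    for R in (R0,np.diag([-1,1,-1.])):
        q=r.solve_ik(pos,R)
        print(q)
    r.move_ptp(pos,R0)
    im,d,W=cloud("wrist");cv2.imwrite(f"pics/w{i}.png",im);np.savez(f"w{i}.npz",im=im,W=W)
print(r.current_time_s())
cv2.imwrite("pics/w01.png",np.vstack([cv2.resize(cv2.imread(f"pics/w{i}.png"),(480,300)) for i in(0,1)]))
```

```text
campos rel tcp in tool: [ 0.07006642 -0.00086597 -0.14355269] K 289.2154971764425
[[ 0.928  0.374 -0.   ]
 [ 0.374 -0.928  0.001]
 [ 0.    -0.001 -1.   ]]
[-1.80701205e+01 -1.75682411e+01  8.49101552e+01 -2.54444375e-14
  1.12658086e+02  7.19298795e+01]
[-1.80701205e+01 -1.75682411e+01  8.49101552e+01 -2.54444375e-14
  1.12658086e+02 -1.08070121e+02]
[ 1.25986664e+01 -2.10527605e+01  8.75156337e+01 -2.54444375e-14
  1.13537127e+02  1.02598666e+02]
[ 1.25986664e+01 -2.10527605e+01  8.75156337e+01 -2.54444375e-14
  1.13537127e+02 -7.74013336e+01]
3.2583
```

View pics/w01.png

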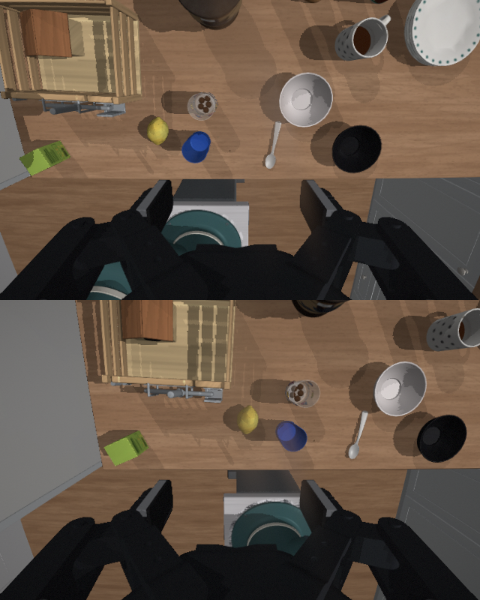

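The wrist views show (upper half, half-scale px) glass with nuts at (202,105), bowl (306,100), spoon (272,145), blue tumbler (196,147), lemon (157,130), run front with bolt along y≈108 from x=45 to 125.

Run:
```python
import numpy as np,cv2
def circ(P):
    A=np.c_[2*P,np.ones(len(P))];s=np.linalg.lstsq(A,(P**2).sum(1),rcond=None)[0];return s[:2].round(4),np.sqrt(s[2]+s[0]**2+s[1]**2).round(4)
for k in(0,1):
    W=np.load(f"w{k}.npz")["W"];P=W.reshape(-1,3);P=P[~np.isnan(P[:,0])]
    print("table z",np.median(P[(abs(P[:,0]-.45)<.02)&(abs(P[:,1]+.1)<.04),2]))
    b=P[(abs(P[:,0]-.5)<.13)&(abs(P[:,1]+.3)<.13)&(P[:,2]>.036)&(P[:,2]<.055)]
    print("bowl",len(b),b.min(0),b.max(0),circ(b[:,:2]))
    g=P[(abs(P[:,0]-.45)<.05)&(abs(P[:,1]+.03)<.06)&(P[:,2]>.015)]
    g2=g[g[:,2]>.08];print("glass",len(g),g.min(0),g.max(0));print(len(g2),g2.min(0),g2.max(0),circ(g2[:,:2]))
    b=P[(abs(P[:,0]-.36)<.06)&(abs(P[:,1]-.0)<.05)&(P[:,2]>.08)&(P[:,0]<.4)];print("blue",len(b),circ(b[:,:2]),b.min(0),b.max(0))
    l=P[(abs(P[:,0]-.38)<.06)&(abs(P[:,1]-.09)<.05)&(P[:,2]>.02)&(P[:,0]<.43)];print("lemon",len(l),l.min(0),l.max(0))
    s=P[(P[:,0]>.3)&(P[:,0]<.75)&(P[:,1]>.02)&(P[:,1]<.42)]
    t=s[s[:,2]>.135];print("post",len(t),t.min(0),t.max(0),np.median(t,0))
    f=s[(s[:,2]>.117)&(s[:,2]<.135)];print("run top",len(f),f.min(0),f.max(0))
    h,_,_=np.histogram2d(f[:,0],f[:,1],bins=[np.arange(.4,.7,.01),np.arange(.02,.42,.02)])
    if k==1:
        print(h.astype(int))
    np.save(f"top{k}.npy",f)
```

```text
table z 0.5359035324840808
bowl 1265 [ 0.37131363 -0.42894948  0.03606015] [ 0.62991246 -0.22720231  0.05498169] (array([ 0.497 , -0.3307]), np.float64(0.0823))
glass 17619 [ 0.43319546 -0.08999987  0.01503522] [ 0.49465143 -0.00754628  0.5508153 ]
16885 [ 0.43319546 -0.08999987  0.08001063] [ 0.49465143 -0.00754628  0.5508153 ] (array([ 0.4575, -0.0647]), np.float64(0.0142))
blue 259 (array([ 0.3583, -0.0187]), np.float64(0.0302)) [ 0.32665979 -0.04930991  0.08002478] [0.38905684 0.01170989 0.09625893]
lemon 804 [0.35461556 0.06015334 0.02179322] [0.42916324 0.11335391 0.05756334]
post 235 [0.45975032 0.2355914  0.13505904] [0.47421034 0.2481194  0.17644351] [0.46782841 0.23858838 0.1616565 ]
run top 2381 [0.44715077 0.11981792 0.11700044] [0.68794456 0.40288921 0.13483486]
table z 0.0022997782139894053
bowl 1457 [ 0.37023909 -0.42606718  0.03600333] [ 0.62991207 -0.22571029  0.05485207] (array([ 0.5025, -0.3376]), np.float64(0.0846))
glass 1166 [ 0.43353731 -0.06897416  0.01503115] [ 0.49352273 -0.00829594  0.0965699 ]
273 [ 0.43353731 -0.06897416  0.08012868] [ 0.49339548 -0.00845
[... 1516 characters left out ...]
 0  0  0  0  0  0  0  0  0  0  0  0 22]
 [ 0  0  0  0  0 20  0  0  0  0  0  0  0  0  0  0  0  0 13]
 [ 0  0  0  0  0 21  0  0  0  0  0  0  0  0  0  0  0  0 15]
 [ 0  0  0  0  0 18  0  0  0  0  0  0  0  0  0  0  0  0 15]
 [ 0  0  0  0  0 22  0  0  0  0  0  0  0  0  0  0  0  0 16]
 [ 0  0  0  0  0 21  0  0  0  0  0  0  0  0  0  0  0  0 18]
 [ 0  0  0  0  0 23  0  0  0  0  0  0  0  0  0  0  0  0 13]
 [ 0  0  0  0  0 11  0  0  0  0  0  0  0  0  0  0  0  0 16]
 [ 0  0  0  0  0  0  0  0  0  0  0  0  0  0  0  0  0  0  0]
 [ 0  0  0  0  0  0  0  0  0  0  0  0  0  0  0  0  0  0  0]
 [ 0  0  0  0  0  0  0  0  0  0  0  0  0  0  0  0  0  0  0]
 [ 0  0  0  0  0  0  0  0  0  0  0  0  0  0  0  0  0  0  0]]
```

```bash
cat >> h.py <<'E'
def rot(az,e,roll,flip=0):
    """tool heading az, e deg below horizontal; roll about tool z (glass tips toward the right, -y for az=0)"""
    a,e=np.radians([az,e]);z=np.array([np.cos(a)*np.cos(e),np.sin(a)*np.cos(e),-np.sin(e)])
    y=np.array([-np.sin(a),np.cos(a),0])
    R=np.c_[np.cross(y,z),y,z]
    t=np.radians(roll+180*flip)
    return R@np.array([[np.cos(t),-np.sin(t),0],[np.sin(t),np.cos(t),0],[0,0,1]])
def tcp(g,R): return np.array(g)+r.grip_depth*R[:,2]
E
python3 - <<'E'
from h import *
from scipy.optimize import least_squares
for k in(0,1):
    W=np.load(f"w{k}.npz")["W"];P=W.reshape(-1,3);P=P[~np.isnan(P[:,0])]
    b=P[(abs(P[:,0]-.5)<.085)&(abs(P[:,1]+.32)<.085)&(P[:,2]>.039)&(P[:,2]<.05)]
    f=least_squares(lambda s:np.hypot(*(b[:,:2]-s).T)-.066,[.5,-.32],loss="soft_l1",f_scale=.003);print("bowl",f.x,len(b))
    m=P[(P[:,0]>.5)&(P[:,0]<.75)&(abs(P[:,1]+.42)<.12)&(P[:,2]>.07)&(P[:,2]<.1)];print("mug",m.min(0),m.max(0))
    t=P[(P[:,2]>.14)&(P[:,2]<.19)&(abs(P[:,0]-.467)<.03)&(abs(P[:,1]-.24)<.04)];print("post",len(t),t.min(0),t.max(0),np.median(t[t[:,2]>.168],0))
    f=np.load(f"top{k}.npy")
    s=f[(f[:,0]>.51)&(f[:,1]<.2)];s2=f[(f[:,0]>.52)&(f[:,1]>.3)]
    for n,q in(("right",s),("left",s2)):
        c=np.polyfit(q[:,0],q[:,1],1);print(n,len(q),"slope deg",np.degrees(np.arctan(c[0])),"y at .55",np.polyval(c,.55),q[:,1].std(),q.min(0),q.max(0))
    fr=f[(f[:,0]<.515)&(f[:,1]>.22)&(f[:,1]<.38)&(f[:,0]>.478)];c=np.polyfit(fr[:,1],fr[:,0],1);print("front slope",np.degrees(np.arctan(c[0])),np.polyval(c,[.14,.4]))
    # pull-rod etc
print("IK grasp")
G=[.4637,-.0384,.058]
for az in(45,60,75):
  for e in(30,35,45):
    for fl in(0,1):
        R=rot(az,e,0,fl);q=r.solve_ik(tcp(G,R),R);print(az,e,fl,None if q is None else np.round(q))
for az in(-50,-30,-10,10):
  for e in(5,20):
    for ro in (0,60,130,-60,-130):
        R=rot(az,e,ro,0);q=r.solve_ik(tcp([.5,-.3,.14],R),R);print("pour",az,e,ro,None if q is None else np.round(q))
E
```

```text
bowl [ 0.47414493 -0.29261251] 695
mug [ 0.57241459 -0.4575296   0.07000459] [ 0.6646801  -0.36859918  0.09402675]
post 217 [0.45975032 0.2355914  0.14001723] [0.47421034 0.2481194  0.17644351] [0.46694379 0.24091491 0.17402557]
right 440 slope deg 6.213963901760617 y at .55 0.13040527651118788 0.019062088847021177 [0.51128036 0.11981792 0.11700471] [0.67976029 0.19965391 0.12862612]
left 125 slope deg -24.3753401799644 y at .55 0.39133015570097474 0.03373061681977169 [0.52097604 0.30006882 0.11700612] [0.68794456 0.39631814 0.11939376]
front slope 4.062005253019128 [0.4799634  0.49842714]
bowl [ 0.47470955 -0.29194613] 739
mug [ 0.57275309 -0.44656173  0.07002492] [ 0.65410155 -0.36701316  0.09433763]
post 135 [0.46092224 0.2360274  0.14011093] [0.47417131 0.24963501 0.17767504] [0.46780637 0.24221012 0.17486761]
right 265 slope deg -3.471267176638052 y at .55 0.1353734432115531 0.0027846303559642027 [0.51069938 0.12746356 0.11701719] [0.64409161 0.1389913  0.12034257]
left 201 slope deg -3.5053688567425447 y at .55 0.392539628360285 0.002766805036194659 [0.5203679  0.3840795  0.117
[... 1704 characters left out ...]
50. -22. 137.  89.  37. 166.]
pour -10 20 60 [ -50.  -22.  137.   89.   37. -134.]
pour -10 20 130 [-50. -22. 137.  89.  37. -64.]
pour -10 20 -60 [-50. -22. 137.  89.  37. 106.]
pour -10 20 -130 [-50. -22. 137.  89.  37.  36.]
pour 10 5 0 [-59.  -4. 131.  98.  71. 143.]
pour 10 5 60 [ -59.   -4.  131.   98.   71. -157.]
pour 10 5 130 [-59.  -4. 131.  98.  71. -87.]
pour 10 5 -60 [-59.  -4. 131.  98.  71.  83.]
pour 10 5 -130 [-59.  -4. 131.  98.  71.  13.]
pour 10 20 0 [-58. -11. 129.  81.  62. 159.]
pour 10 20 60 [ -58.  -11.  129.   81.   62. -141.]
pour 10 20 130 [-58. -11. 129.  81.  62. -71.]
pour 10 20 -60 [-58. -11. 129.  81.  62.  99.]
pour 10 20 -130 [-58. -11. 129.  81.  62.  29.]
```

Run:
```python
from h import *
G=np.array([.4637,-.0384,.058]);R=rot(60,35,0,1)
b=G-.11*R[:,2]
r.move_ptp(tcp(b+[0,0,.12],R),R)
r.move_l(tcp(b,R),R,max_speed=.25)
print("in",r.move_l(tcp(G,R),R,max_speed=.12,force_limit=6))
r.grab(50)
print(r.current_finger_gap(),r.current_grip_force(),r.current_eef_pos(),r.current_time_s())
im,d=optics.grab_frame("wrist");cv2.imwrite("pics/g.png",im)
```

```text
in False
0.059467610318732426 53.22538326608948 [ 0.47159047 -0.02556595  0.04781294] 7.1333
```

View pics/g.png

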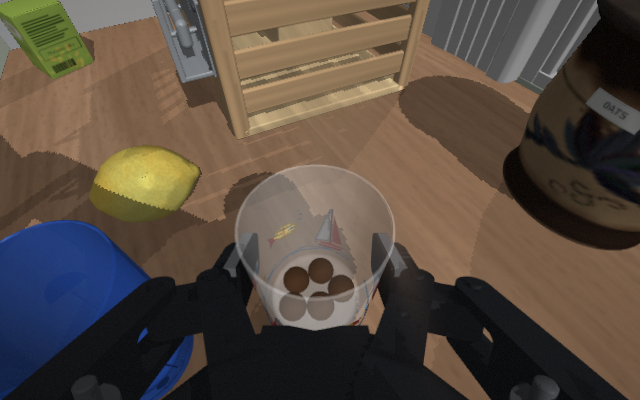

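The glass with five nuts (px 320,285) is held squarely between both fingers; the blue tumbler at left is untouched. Now lift and pour.

Run:
```python
from h import *
G=np.array([.4637,-.0384,.058]);R=rot(60,35,0,1)
r.move_l(tcp(G+[0,0,.11],R),R,max_speed=.25)
Rp=rot(20,5,0,1);B=np.array([.462,-.259,.115])
r.move_ptp(tcp(B+[0,0,.05],Rp),Rp)
r.move_l(tcp(B,Rp),Rp,max_speed=.15)
q=np.array(r.current_qpos());print(q.round(),r.current_time_s())
for a in (60,80,90,100,115,135):
    t=q.copy();t[5]+=a;r.move_j(t)
print(r.current_time_s(),r.current_finger_gap())
r.sleep(.3)
im,d=optics.grab_frame("wrist");im2,_=optics.grab_frame("side")
cv2.imwrite("pics/p.png",np.vstack([im[:, :640],cv2.resize(im2[180:340,240:500],(640,394))])[:800])
cv2.imwrite("pics/p.png",cv2.resize(cv2.imread("pics/p.png"),(480,590)))
```

```text
[-63.  -2. 132.  91.  81. -39.] 9.1417
11.9167 0.059571732356562455
```

View pics/p.png

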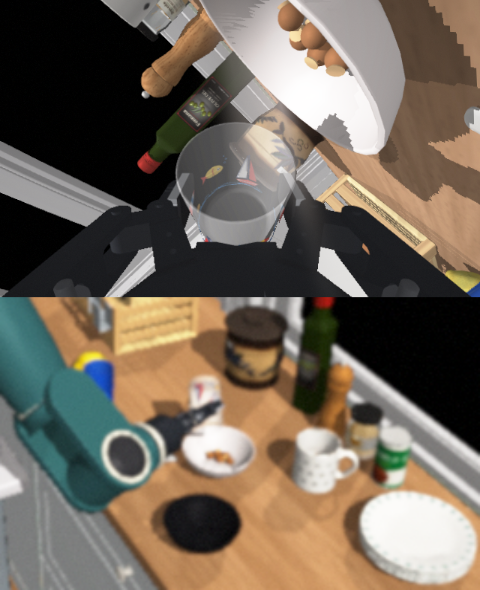

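All five nuts lie in the white bowl (upper view px (315,35)) and the glass is empty. Now I return the glass to its old spot and go for the bolt.

Run:
```python
from h import *
G=np.array([.4637,-.0384,.058]);R=rot(60,35,0,1)
q=np.array(r.current_qpos());q[5]-=135;r.move_j(q)
Rp=rot(20,5,0,1);B=np.array([.462,-.259,.115])
r.move_l(tcp(B+[0,0,.05],Rp),Rp,max_speed=.2)
r.move_ptp(tcp(G+[0,0,.11],R),R)
r.move_l(tcp(G+[0,0,.015],R),R,max_speed=.2)
print("touch",r.move_l(tcp(G+[0,0,.0005],R),R,max_speed=.04,force_limit=5),r.current_eef_pos())
r.ungrasp();r.sleep(.2)
b=G-.11*R[:,2]
r.move_l(tcp(b,R),R,max_speed=.15)
r.move_l(tcp(b+[0,0,.15],R),R,max_speed=.3)
th=np.radians(3.6);u=np.array([np.sin(th),np.cos(th),0])
Rd=np.c_[np.cross(-u,[0,0,-1]),-u,[0,0,-1.]]
Q=np.array([.4672,.2418,.157])
print(r.solve_ik(tcp(Q,Rd),Rd))
r.move_ptp(tcp(Q+[0,0,.16],Rd),Rd)
im,d,W=cloud("wrist");np.savez("k.npz",W=W,im=im);cv2.imwrite("pics/k.png",im)
P=W.reshape(-1,3);t=P[(P[:,2]>.15)&(P[:,2]<.19)&(abs(P[:,0]-.467)<.03)&(abs(P[:,1]-.24)<.03)]
print("post",len(t),t.min(0),t.max(0),np.median(t[t[:,2]>.17],0))
g=P[(abs(P[:,0]-.4637)<.045)&(abs(P[:,1]+.0384)<.045)&(P[:,2]>.08)&(P[:,2]<.11)]
if len(g):print("glass",len(g),g.min(0),g.max(0))
print(r.current_time_s())
```

```text
touch True [ 0.47154609 -0.02520152  0.04779321]
[ 2.45854871e+01 -9.85706319e+00  1.07437172e+02 -2.54444375e-14
  8.24198909e+01  1.18185487e+02]
post 221 [0.46070033 0.23782298 0.15003883] [0.47384949 0.25095294 0.17756485] [0.46798427 0.24418751 0.17537776]
glass 977 [ 0.43325133 -0.07016618  0.08001657] [ 0.4951909  -0.00656466  0.09614977]
20.825
```

View pics/k.png

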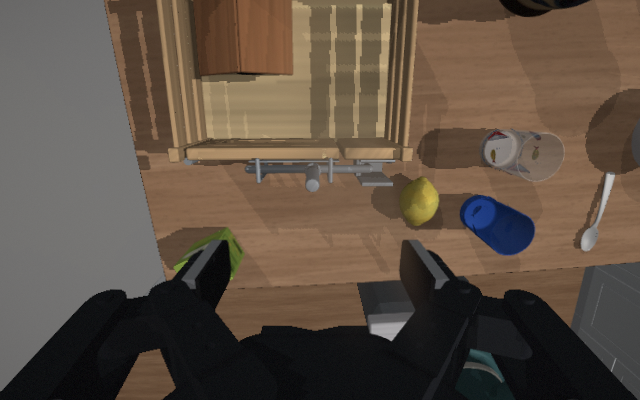

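The glass stands upright at its place (px 520,155), the pull's top is at (313,182), and the keeper at (375,178). Next: grip, lift and draw.

Run:
```python
from h import *
th=np.radians(3.6);u=np.array([np.sin(th),np.cos(th),0])
Rd=np.c_[np.cross(-u,[0,0,-1]),-u,[0,0,-1.]]
Q=np.array([.4675,.2435,.157])
print(r.move_l(tcp(Q,Rd),Rd,max_speed=.12,force_limit=8))
r.grab(60);print("gap",r.current_finger_gap(),r.current_grip_force())
f0=r.current_wrist_force()
def st(n):print(n,r.current_eef_pos().round(4),(r.current_wrist_force()-f0).round(1),r.current_time_s())
print(r.move_l(tcp(Q+[0,0,.016],Rd),Rd,max_speed=.05,force_limit=15));st("lift")
print(r.move_l(tcp(Q+[0,0,.016]+.034*u,Rd),Rd,max_speed=.05,force_limit=15));st("draw")
```

```text
False
gap 0.012582669326368718 58.372315764427185
False
lift [0.4676 0.2436 0.1545] [-1.   1.3 -3.9] 23.4333
False
draw [0.4696 0.2775 0.1543] [-2.4  0.9 -4.6] 24.2667
```

Run:
```python
from h import *
from scipy.spatial.transform import Rotation as Ro
H=np.array([.497,.3874,0]);p0=r.current_eef_pos().copy();R0=r.current_tcp_rot().copy();f0=r.current_wrist_force()
p0[2]-=.002
for a in range(3,28,3):
    Z=Ro.from_euler("z",-a,degrees=True).as_matrix()
    s=r.move_l(H+Z@(p0-H),Z@R0,max_speed=.05,force_limit=15)
    print(a,s,(r.current_wrist_force()-f0).round(1),r.current_finger_gap().round(4))
    if s:break
r.sleep(.3);print(r.current_eef_pos(),r.current_time_s())
im,d,W=cloud("wrist");np.savez("e.npz",W=W,im=im)
im2,_=optics.grab_frame("scene")
cv2.imwrite("pics/e.png",np.vstack([cv2.resize(im,(480,300)),cv2.resize(im2[180:310,200:408],(480,300),interpolation=cv2.INTER_CUBIC)]))
```

```text
Traceback (most recent call last):
AttributeError: 'float' object has no attribute 'round'
```

Run:
```python
from h import *
from scipy.spatial.transform import Rotation as Ro
H=np.array([.497,.3874,0]);p0=r.current_eef_pos().copy();R0=r.current_tcp_rot().copy();f0=r.current_wrist_force()
print(p0)
for a in range(3,25,3):
    Z=Ro.from_euler("z",-a,degrees=True).as_matrix()
    s=r.move_l(H+Z@(p0-H),Z@R0,max_speed=.05,force_limit=15)
    print(a,s,(r.current_wrist_force()-f0).round(1),r.current_finger_gap())
    if s:break
r.sleep(.3);print(r.current_eef_pos(),r.current_time_s())
im,d,W=cloud("wrist");np.savez("e.npz",W=W,im=im)
im2,_=optics.grab_frame("scene")
cv2.imwrite("pics/e.png",np.vstack([cv2.resize(im,(480,300)),cv2.resize(im2[180:310,200:408],(480,300),interpolation=cv2.INTER_CUBIC)]))
```

```text
[0.46388413 0.27883233 0.15232571]
3 False [ 0.3 -0.6  0.9] 0.012391245750959436
6 False [ 0.9 -0.1  0.7] 0.01295621154397961
9 False [ 0.1 -0.1 -0.5] 0.012525749532919064
12 False [ 1.  -0.4  0.5] 0.012408494064823885
15 False [ 1.7 -0.9  0.3] 0.01219577965078092
18 False [ 0.6 -0.3 -0. ] 0.012535136756078591
21 False [ 1.3 -1.2  0.1] 0.012554917403370634
24 False [ 0.2 -0.8  0.8] 0.012270083662099794
[0.42270758 0.30161164 0.15233783] 26.975
```

View pics/e.png

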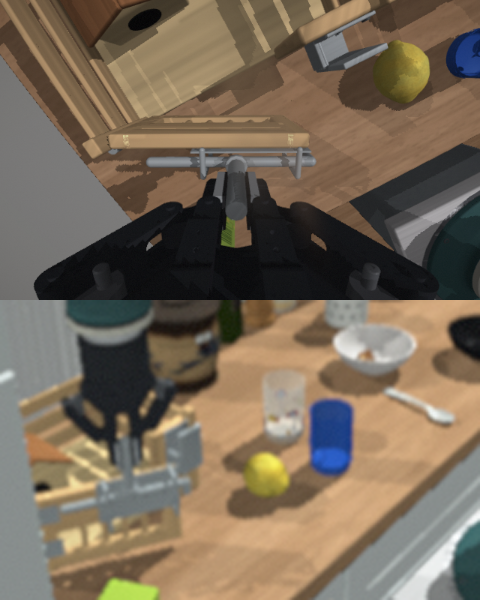

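Run:
```python
import cv2,numpy as np
p=cv2.imread("pics/p.png")[0:90,250:370];k=cv2.imread("pics/k.png")[115:195,465:572]
cv2.imwrite("pics/z.png",np.hstack([cv2.resize(p,(400,300),interpolation=cv2.INTER_CUBIC),cv2.resize(k,(400,300),interpolation=cv2.INTER_CUBIC)]))
```

```text
(no output)
```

View pics/z.png

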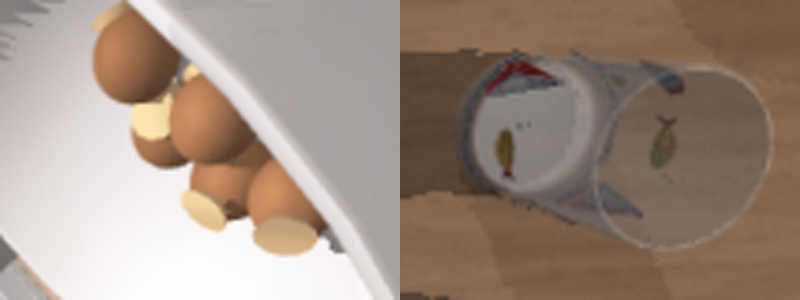

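Five nuts are visible in the bowl (left), and the glass (right) holds none, only its print shows. Handing in.

```bash
python3 -c "
from rig import r
print(r.finish_job())"
```

```text
the job is handed in; nothing more can be done
None
```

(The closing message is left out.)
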